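# Slide the tube carrier round the bent rail to the reader

### The job

Take the tube carrier that hangs on the bent rail and slide it along the rail, round both bends, up against the black stop disc at the other end, so that its tube hangs over the white reader. Let go and leave it hanging there at rest; leave the carrier on the straight rail where it is.

Things in the scene. Friction and masses are not known exactly. Their poses are not given: they have to be found in the camera images.
- carrier: Carrier on the bent rail, about 120 g. Origin: centre of its ring's hole; own x along the hole's axis, z up. Ring: hole 26 mm, outside 38, 10 thick, loose on the rod, light friction, cannot come off. Hangs with origin 9 mm below the rod's centre line. Flat grip tab 10 (x) by 16 (y) mm, from 18 to 74 mm above the origin. Capped tube below, 32 mm across, to 75 mm below the origin.
- rail: Fixed. Plate 290x110x8 mm; level 8 mm rod, centre line 130 mm above the bench. Origin: plate underside centre; own x towards the reader end. Rod in own (x, y) mm: from post (-130,-30) straight to a corner (-30,-30), to a corner (30,30), to post (130,30); corners rounded at 30 mm radius. Black stop discs 36 mm across, inner faces at x=-115 and 115. Reader box under the far end, top at 32 mm.
- rail_stop (a point): Point at rail's own (110, 30, 121) mm: where the carrier's origin is when it hangs freely with its ring touching the far stop disc. The carrier starts on the first straight piece, before the corner at x=-30.
- spare_carrier: The carrier to leave alone: same make and size, hanging on the straight rail (a like plate, straight rod along the plate, no reader), left or right of the bent one. Origin: centre of its ring's hole.
There are look-alikes about, which are no part of the job. What is shaped like the carrier but green or orange is not meant.

How it is judged:
By the outcome, as a careful person would: the job done as asked, in the order asked, and still so for the second after the job is handed in, with the robot touching nothing.
It also fails if it takes over 38 s, if anything falls off the work surface, if the arm or the gripper's body presses on something with over 40 N, if the wrist force passes 120 N, or if a joint passes its speed limit or range.

### The arm

A 6-joint arm with a two-finger parallel gripper is mounted at the origin on the work surface. World frame = base frame: x ahead of the robot, y to its left, z up, the work surface at z = 0. Lengths are in m, angles in rad, forces in N, time in s.
With the tool pointing down it reaches from about 0.4 to 0.925 m from the base axis. Payload 3.4 kg.
Tool frame: the origin (TCP) lies at the centre of the arm's flange, where the gripper is bolted on; the fingertips stand 173 mm ahead of it and the grasp point (between the pads) lies 155 mm ahead of it; z points along the fingers, y is the line along which they close (so a half turn about z gives the same grasp; the last joint's range is limited). The gripper opens to 85 mm and grips with 20 to 120 N. Pads are 22 mm wide; open, the fingers measure 114 mm over their backs; the gripper's body (76 mm by 85 mm) begins 54 mm behind the grasp point. The pads swing forward as they close: fully open they stand 13 mm farther back than shut.
Start: joints at [-1.274, 0.307, 1.506, -0, 1.328, -0.073], TCP at [0.208, -0.536, 0.405] pointing down, gripper open.
Joint ranges: [-3.12, 3.12], [-1.05, 2.28], [0.14, 2.33], [-1.42, 4.57], [0.1, 2.73], [-2.68, 2.68]. Speed limits (rad/s): [2.57, 2.57, 3.14, 3.14, 3.14, 3.14].

### API

Orientations are given as a rotation vector (axis times angle).
In Python, from bench import state, get_image, calibration, job_done gives the robot as it stands.
- The arm moves only by the shell command python3 -m inch 'ROWS'. ROWS is JSON, a list of rows, each a list of 3 entries, a list of its own where there are three numbers: the opening, from 0 (shut) to 1 (fully open), then the shift along the tool's x, y, z in mm, then the turn about the tool's z in degrees. In form: [[jaw, [tx, ty, tz], twist], ...]. A call has exactly 8 rows; each row is the pose to reach, as a shift and turn from the pose commanded when the call began, along the tool's axes at that moment; what a row does not reach only later rows make up. A row lasts 1/8 s, in which the tool goes at most 62.5 mm and 10.7 degrees, less where a joint would pass 70% of its speed; a pose out of reach is approached as far as the arm can. A call with a gripper value outside its range is refused whole. The fingers move at their own pace and stop on an object; the grip force is fixed at half the most. Time passes only in rows, so rows that repeat a pose let the fingers close, or fill a call up. It gives the time, the measured TCP pose, the force, the opening and the grip force at its end, in the units of the state.
- state(): the state, without advancing time (a new reading comes with each control period).
- get_image(name): name is "scene" or "top" or "wrist"; returns (picture, depth): 420x560x3 uint8, red, green, blue; 420x560 float32, m along the optical axis (not along the pixel's ray), 0 where there is no reading.
- calibration(name): a dict with "fovy" (degrees; the focal length in pixels is half the picture's height over the tangent of half this angle, whatever the lens; pixels are square), "cx", "cy" (the principal point, pixels), "D" ([k1, k2, p1, p2, k3] as OpenCV has them; the pictures are not rectified), "eye" and "orientation" of the camera in the world. Camera axes: x right, y down, z forward; pixel columns grow to the right and rows downward; lengths in m; the calibration is good to about 2 mm. A picture is of the moment at which its call begins: read the wrist's pose just before it. calibration takes no time and is no camera call; for the wrist camera it gives the pose at the moment of the call.
- job_done(): hands the job in; it is judged then, once.
The state is a dict: "clock": time; "q": joint angles; "joint_vel": joint speeds; "joint_efforts": joint torques, N m; "position": TCP position; "tcp_rot": TCP orientation; "contact_force": force on the tool from outside, world axes, zero at the start; "moment": the same for the moment, N m; "opening": opening from 0.0 (shut) to 1.0 (fully open); "grasp_force": force on a finger pad.
Only numpy, scipy, OpenCV 4.12 (cv2) and the standard library are available. Lean on these libraries where they do the work, as an engineer would, in place of code of your own. Each camera call takes 0.05 s, during which the arm holds its last target. There are 200 camera calls.

## Working session

There is one attempt and no reset: what is moved stays moved. The work goes in short steps, Python scripts to look and compute and a shell command to move; the robot and the scene stay as the last step left them, time stands still between calls to the robot, and variables do not carry over. Pictures are saved under pics/ and viewed, at most 10 in all, crops included, and the job is handed in when it is done.

```bash
mkdir -p pics; cat > h.py <<'E'
import numpy as np,cv2
from bench import state,get_image,calibration,job_done
from scipy.spatial.transform import Rotation as R
def K(c):
    f=210/np.tan(np.radians(c['fovy'])/2); return np.array([[f,0,c['cx']],[0,f,c['cy']],[0,0,1.]])
def Rot(c):
    o=np.array(c['orientation'],float)
    return o if o.shape==(3,3) else (R.from_rotvec(o).as_matrix() if o.size==3 else R.from_quat(o).as_matrix())
def world(c,d,uv,z=None):
    uv=np.array(uv,float).reshape(-1,2)
    n=cv2.undistortPoints(uv[:,None],K(c),np.array(c['D']))[:,0]
    r=np.c_[n,np.ones(len(n))]
    ray=r@Rot(c).T; e=np.array(c['eye'])
    if z is None:
        D=np.array([d[int(round(v)),int(round(u))] for u,v in uv])
    else: D=(z-e[2])/ray[:,2]
    return e+ray*D[:,None]
def pix(c,P):
    P=np.array(P,float).reshape(-1,3); Rm=Rot(c)
    return cv2.projectPoints((P-np.array(c['eye']))@Rm,np.zeros(3),np.zeros(3),K(c),np.array(c['D']))[0][:,0]
def shot(n,f):
    c=calibration(n);p,d=get_image(n);cv2.imwrite(f'pics/{f}.png',p[:,:,::-1]);np.save(f'pics/{f}.npy',d);return c,p,d
E
python3 - <<'E'
from h import *
print(state())
for n in('scene','top'):
    c,p,d=shot(n,n+'0');print(c)
E
```

```text
{'clock': 0.0, 'q': array([-1.27448012e+00,  3.07575538e-01,  1.50766197e+00,  5.95381791e-06,
        1.32840200e+00, -7.35046973e-02]), 'joint_vel': array([ 5.96110682e-05, -1.66004343e-04,  5.80537398e-05, -1.46244125e-03,
        7.74503522e-04, -5.74101233e-04]), 'joint_efforts': array([ 1.26630268e-03, -4.57540619e+01, -2.51912338e+01, -2.40766110e-05,
        1.32430936e-02,  4.71117929e-06]), 'position': array([ 0.20770946, -0.53581033,  0.40378353]), 'tcp_rot': array([-3.08603731e+00, -5.77232219e-01,  3.48204736e-04]), 'contact_force': array([ 0.79192542, -0.09569045, -0.0736654 ]), 'moment': array([-0.00707821,  0.02855868, -0.04702662]), 'grasp_force': 0.0, 'opening': 0.9995344388910726}
{'fovy': 50.30290348236509, 'cx': 282.4044040513351, 'cy': 215.07865594184216, 'D': array([-0.09543069,  0.        ,  0.        ,  0.        ,  0.        ]), 'eye': array([ 1.06041183, -0.26436752,  0.72089532]), 'orientation': array([-2.03834792, -1.33586606,  0.55666294])}
{'fovy': 44.50240278417037, 'cx': 277.03881146483246, 'cy': 206.95452430593372, 'D': array([-0.19291272,  0.        ,  0.        ,  0.        ,  0.        ]), 'eye': array([ 0.3619073 , -0.02341912,  1.07843447]), 'orientation': array([-2.15934396,  2.11892727, -0.18666234])}
```

View pics/top0.png

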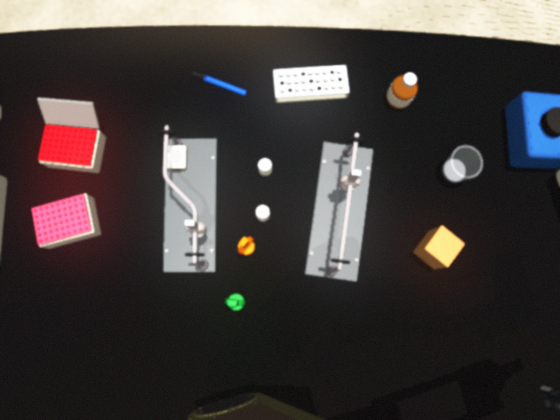

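View pics/scene0.png

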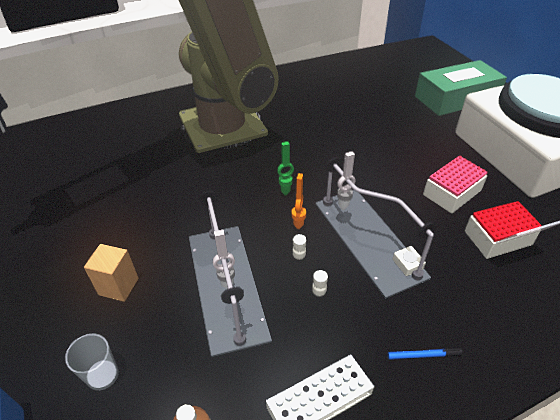

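Top view: the bent rail's plate has corners near (164,139), (217,139), (216,271) and (163,272), with the white reader at (177,157).
- **Candidates:** grey carrier on the bent rod (~193,228), grey carrier on the straight rail (350,180), orange (246,245), green (235,301).
- **Choice:** the grey one at (193,228). It is on the bent rail, before the first bend and at the end away from the reader.

I'll confirm it in a crop.

```bash
cat > m.py <<'E'
from h import *
p=cv2.imread('pics/top0.png');d=np.load('pics/top0.npy');c=calibration('top')
cor=world(c,d,[(164,139),(217,139),(216,271),(163,272)],z=.008)
print(cor.round(3)); A,B,C,D=cor[:,:2]
print([np.linalg.norm(v).round(3) for v in(A-B,B-C,C-D,D-A)])
o=cor[:,:2].mean(0); ux=((A+B)-(C+D)); ux/=np.linalg.norm(ux); uy=np.array([-ux[1],ux[0]])
print('o',o,'ux',ux, np.degrees(np.arctan2(ux[1],ux[0])))
def W(x,y,z): return np.r_[o+ux*x+uy*y,z]
L=[(-.13,-.03),(-.03,-.03),(.03,.03),(.13,.03)]
q=pix(c,[W(x,y,.13) for x,y in L]); print(q.round(1))
x0,y0,s=140,115,4
im=cv2.resize(p[y0:y0+150,x0:x0+130],None,fx=s,fy=s,interpolation=cv2.INTER_CUBIC)
for a in q: cv2.drawMarker(im,tuple(int(v) for v in (a-[x0,y0]+.5)*s),(0,0,255),0,10)
print(q)
cv2.imwrite('pics/crop1.png',im)
E
python3 m.py
```

```text
[[0.686 0.218 0.008]
 [0.688 0.102 0.008]
 [0.403 0.093 0.008]
 [0.398 0.205 0.008]]
[np.float64(0.117), np.float64(0.285), np.float64(0.112), np.float64(0.289)]
o [0.54364674 0.15458314] ux [0.99924326 0.03889623] 2.2291522738539933
[[195.  261.5]
 [195.1 208.2]
 [164.2 177.7]
 [165.4 127.6]]
[[195.00926991 261.45210472]
 [195.11986901 208.15008638]
 [164.187117   177.6890616 ]
 [165.4403853  127.62818979]]
```

View pics/crop1.png

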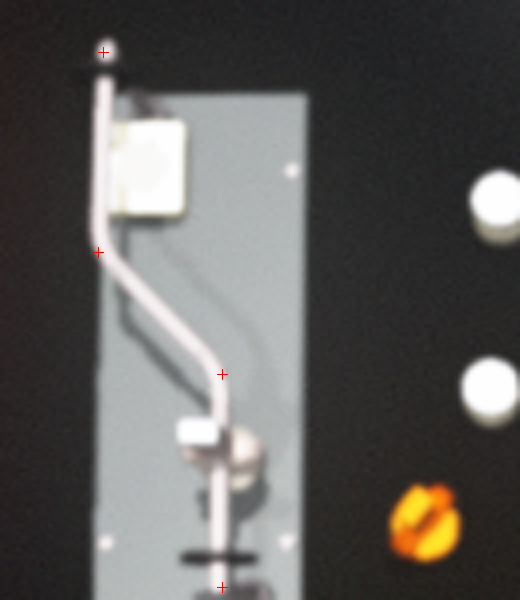

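The crop confirms it: the grey carrier is on the bent rod below the first bend, its tab top at crop (198,431), which is pixel (189.5,222.7). The projected rail model matches the rod to within about 1 px. Next I compute the move above the tab.

```bash
cat >> m.py <<'E'
print('---')
t=world(c,d,[(189.5,222.7)],z=.195)[0]; print('tab',t,'depth',world(c,d,[(189.5,222.7)]))
rel=t[:2]-o; print('own',rel@ux,rel@uy)
s=state(); Rm=R.from_rotvec(s['tcp_rot']).as_matrix(); print(Rm.round(3))
print('shift to above (z .42):',(Rm.T@(np.r_[t[:2],.42]-s['position'])*1000).round(1))
a=np.degrees(np.arctan2(ux[1],ux[0])); ty=np.degrees(np.arctan2(Rm[1,0],Rm[0,0])); print('rail yaw',a,'tool x yaw',ty)
E
python3 m.py | sed -n '/---/,$p'
```

```text
---
tab [0.47847256 0.1221411  0.195     ] depth [[0.47862596 0.12233266 0.19383739]]
own -0.06638673513214711 -0.029882465237021136
[[ 0.932  0.361 -0.001]
 [ 0.361 -0.932  0.002]
 [ 0.    -0.002 -1.   ]]
shift to above (z .42): [ 490.3 -515.7  -15.1]
rail yaw 2.2291522738539933 tool x yaw 21.187648834398452
```

```bash
python3 -m inch '[[1,[45,-28,-15],3],[1,[90,-56,-15],6],[1,[135,-85,-15],9],[1,[180,-115,-15],12],[1,[225,-145,-15],15],[1,[270,-172,-15],19],[1,[310,-200,-15],19],[1,[347,-226,-15],19]]'
python3 - <<'E'
from h import *
s=state(); Rm=R.from_rotvec(s['tcp_rot']).as_matrix()
print((Rm.T@(np.array([.4785,.122,.42])-s['position'])*1000).round(1), np.degrees(np.arctan2(Rm[1,0],Rm[0,0])))
E
```

```text
clock: 1.1
position: [0.4503, -0.1983, 0.4194]
tcp_rot: [-3.141, -0.061, 0.001]
contact_force: [0.0, -0.8, 0.1]
opening: 1.002
grasp_force: 0.0
[  40.6 -319.    -0.5] 2.2158124773171295
```

```bash
python3 -m inch '[[1,[7,-50,0],0],[1,[14,-105,0],0],[1,[21,-160,0],0],[1,[28,-215,0],0],[1,[34,-265,0],0],[1,[38,-300,0],0],[1,[40,-319,0],0],[1,[40,-319,0],0]]'
python3 - <<'E'
from h import *
c,p,d=shot('wrist','w1')
s=state();print(s['position'],c['eye'])
print(pix(c,[[.4785,.122,.195]]))
E
```

```text
clock: 2.1
position: [0.4773, 0.1214, 0.4193]
tcp_rot: [3.141, 0.064, -0.001]
contact_force: [0.4, -0.2, -0.4]
opening: 0.998
grasp_force: 0.0
[0.47722489 0.12058622 0.41931508] [0.55257444 0.1248208  0.38906904]
[[281.64080543 225.59444605]]
```

View pics/w1.png

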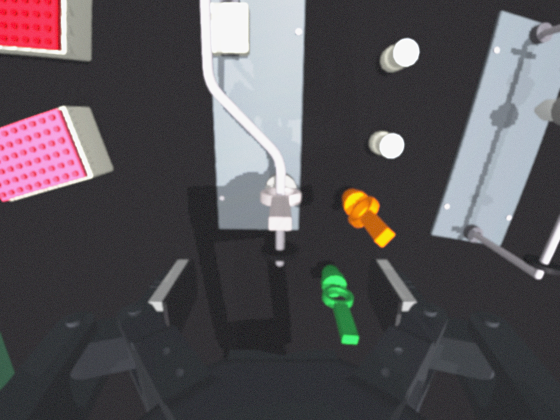

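The tab top is at (280,225) in the wrist view, against a predicted (281.6,225.6), so the position is good. I'll half-close the fingers to stay clear of the orange look-alike at (387,236), then descend and grip.

```bash
python3 -m inch '[[0.5,[1,-1,0],0],[0.5,[1,-1,10],0],[0.5,[1,-1,35],0],[0.5,[1,-1,60],0],[0.5,[1,-1,78],0],[0.5,[1,-1,84],0],[0.5,[1,-1,84],0],[0.5,[1,-1,84],0]]'
python3 -m inch '[[0,[0,0,0],0],[0,[0,0,0],0],[0,[0,0,0],0],[0,[0,0,0],0],[0,[0,0,0],0],[0,[0,0,0],0],[0,[0,0,-3],0],[0,[0,0,-5],0]]'
python3 - <<'E'
from h import *
s=state();print(s['position'],s['grasp_force'],s['opening'],s['contact_force'])
o=np.array([.54365,.15458]);a=np.radians(2.23);ux=np.array([np.cos(a),np.sin(a)]);uy=np.array([-ux[1],ux[0]])
r=s['position'][:2]-o;print(r@ux,r@uy)
shot('scene','s1');cv2.imwrite('pics/s1c.png',cv2.resize(cv2.imread('pics/s1.png')[100:310,240:460],None,fx=2.5,fy=2.5))
E
```

```text
clock: 3.15
position: [0.4788, 0.1212, 0.3364]
tcp_rot: [-3.141, -0.06, -0.002]
contact_force: [-1.0, 0.1, 0.5]
opening: 0.5
grasp_force: 0.0
clock: 4.15
position: [0.4781, 0.1212, 0.3404]
tcp_rot: [3.141, 0.06, -0.002]
contact_force: [1.1, 0.8, -1.7]
opening: 0.174
grasp_force: 58.4
[0.47805354 0.12123721 0.3403537 ] 58.38148891925812 0.1741453142142264 [ 1.10215165  0.82581222 -1.72927859]
-0.06684418730467373 -0.03076511637587978
```

View pics/s1c.png

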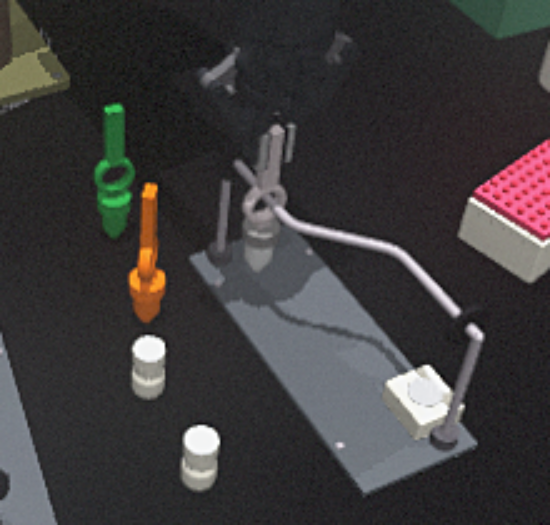

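The fingers hold the carrier's tab (crop ~(272,150)) and the ring is lifted slightly off the rod. The force change of about 1.7 N fits the carrier's weight plus noise. Now I take it round the first bend.

```bash
python3 -m inch '[[0,[12,0,0],0],[0,[22,0,0],-5],[0,[28,-0.6,0],-13],[0,[33,-1.6,0],-21],[0,[37,-3,0],-29],[0,[41,-5.5,0],-37],[0,[45,-9,0],-45],[0,[50,-14,0],-45]]'
cat > w.py <<'E'
from h import *
s=state();o=np.array([.54365,.15458]);a=np.radians(2.23);ux=np.array([np.cos(a),np.sin(a)]);uy=np.array([-ux[1],ux[0]])
r=s['position'][:2]-o;Rm=R.from_rotvec(s['tcp_rot']).as_matrix()
print('own',(r@ux*1e3).round(1),(r@uy*1e3).round(1),'z',s['position'][2],'yaw own',np.degrees(np.arctan2(Rm[1,0],Rm[0,0]))-2.23,s['contact_force'],s['grasp_force'])
def to(x,y): print((x,y),(Rm.T@(np.r_[o+ux*x/1e3+uy*y/1e3,s['position'][2]]-s['position'])*1e3).round(1))
for q in [(0,0),(21.2,21.2),(30.9,27.7),(42.4,30),(60,30),(110,30)]: to(*q)
E
python3 w.py
```

```text
clock: 5.2
position: [0.5287, 0.1373, 0.3404]
tcp_rot: [2.88, 1.255, -0.0]
contact_force: [-0.5, -0.2, -1.4]
opening: 0.175
grasp_force: 58.4
own -15.6 -16.7 z 0.3404194066999363 yaw own 44.852073728741544 [-0.48465161 -0.15372781 -1.38667137] 58.38728964328766
(0, 0) [22.8 -0.8 -0. ]
(21.2, 21.2) [52.8 -0.9 -0. ]
(30.9, 27.7) [64.3  1.4 -0. ]
(42.4, 30) [74.   7.8 -0. ]
(60, 30) [86.5 20.2 -0. ]
(110, 30) [122.   55.5  -0. ]
```

No contact force. Now along the diagonal and round the second bend.

```bash
python3 -m inch '[[0,[15,-0.5,0],0],[0,[32,-1,0],0],[0,[48,-1,0],0],[0,[56,-0.8,0],7],[0,[61,0.2,0],17],[0,[66,2.2,0],26],[0,[70,5,0],35],[0,[75,9,0],45]]'
python3 w.py
```

```text
clock: 6.2
position: [0.5861, 0.187, 0.3406]
tcp_rot: [-3.141, -0.051, 0.0]
contact_force: [-0.1, -0.1, -1.0]
opening: 0.175
grasp_force: 58.4
own 43.6 30.8 z 0.34056672908063634 yaw own -0.3589681989604425 [-0.08029219 -0.06349054 -1.03257687] 58.40784966945648
(0, 0) [-43.4  31.   -0. ]
(21.2, 21.2) [-22.4   9.7  -0. ]
(30.9, 27.7) [-12.7   3.1   0. ]
(42.4, 30) [-1.2  0.8 -0. ]
(60, 30) [16.4  0.6 -0. ]
(110, 30) [66.4  0.3 -0. ]
```

```bash
python3 -m inch '[[0,[10,0,0],0],[0,[22,0,0],0],[0,[34,0,0],0],[0,[45,0,0],0],[0,[54,0,0],0],[0,[60,0,0],0],[0,[62,0,0],0],[0,[62,0,0],0]]'
python3 w.py | head -1
python3 -m inch '[[0,[0.5,0,0],0],[0,[1,0,0],0],[0,[1.5,0,0],0],[0,[2,0,0],0],[0,[2.5,0,0],0],[0,[3,0,0],0],[0,[3,0,0],0],[0,[3,0,0],0]]'
python3 w.py | head -1
```

```text
clock: 7.2
position: [0.6472, 0.1885, 0.3406]
tcp_rot: [3.141, 0.06, -0.001]
contact_force: [-0.2, -0.3, -0.6]
opening: 0.176
grasp_force: 58.4
own 104.8 29.8 z 0.34063990591227006 yaw own -0.04107171279866151 [-0.17913647 -0.34484296 -0.59419143] 58.408268094062805
clock: 8.2
position: [0.6504, 0.1886, 0.3407]
tcp_rot: [-3.141, -0.06, 0.0]
contact_force: [-0.3, -0.3, -0.5]
opening: 0.174
grasp_force: 58.4
own 108.0 29.9 z 0.3406848971190115 yaw own -0.039552505244254466 [-0.25142977 -0.32512393 -0.48258007] 58.407955169677734
```

```bash
for i in 1; do python3 -m inch '[[0,[0.5,0,0],0],[0,[1,0,0],0],[0,[1,0,0],0],[0,[1.5,0,0],0],[0,[1.5,0,0],0],[0,[2,0,0],0],[0,[2,0,0],0],[0,[2,0,0],0]]'; python3 w.py|head -1; done
```

```text
clock: 9.2
position: [0.6523, 0.1887, 0.3407]
tcp_rot: [-3.141, -0.06, 0.0]
contact_force: [0.3, -0.9, -1.6]
opening: 0.178
grasp_force: 58.4
own 109.9 29.9 z 0.3407213946443859 yaw own -0.04311607696839559 [ 0.25264266 -0.8600427  -1.62049626] 58.40834140777588
```

```bash
python3 -m inch '[[0,[0.5,0,0],0],[0,[1,0,0],0],[0,[1,0,0],0],[0,[1.5,0,0],0],[0,[1.5,0,0],0],[0,[2,0,0],0],[0,[2,0,0],0],[0,[2,0,0],0]]'; python3 w.py|head -1
```

```text
clock: 10.2
position: [0.6539, 0.1887, 0.3406]
tcp_rot: [3.141, 0.06, -0.002]
contact_force: [-2.2, 0.1, 0.7]
opening: 0.179
grasp_force: 58.6
own 111.5 29.9 z 0.3405756647124466 yaw own -0.04172630685626011 [-2.22640704  0.07773102  0.65529816] 58.58118295669556
```

```bash
python3 -m inch '[[0,[0.5,0,0],0],[0,[1,0,0],0],[0,[1,0,0],0],[0,[1,0,0],0],[0,[1,0,0],0],[0,[1,0,0],0],[0,[1,0,0],0],[0,[1,0,0],0]]'; python3 w.py|head -1; python3 - <<'E'
from h import *
c,p,d=shot('scene','s2');cv2.imwrite('pics/s2c.png',cv2.resize(p[150:300,330:480,::-1],None,fx=4,fy=4,interpolation=2))
E
```

```text
clock: 11.2
position: [0.6544, 0.1888, 0.3405]
tcp_rot: [3.141, 0.06, -0.005]
contact_force: [-6.1, -0.2, 2.3]
opening: 0.175
grasp_force: 58.8
own 112.0 29.9 z 0.3405249998630602 yaw own -0.039651294396336745 [-6.06082552 -0.24121687  2.29683384] 58.77937138080597
```

View pics/s2c.png

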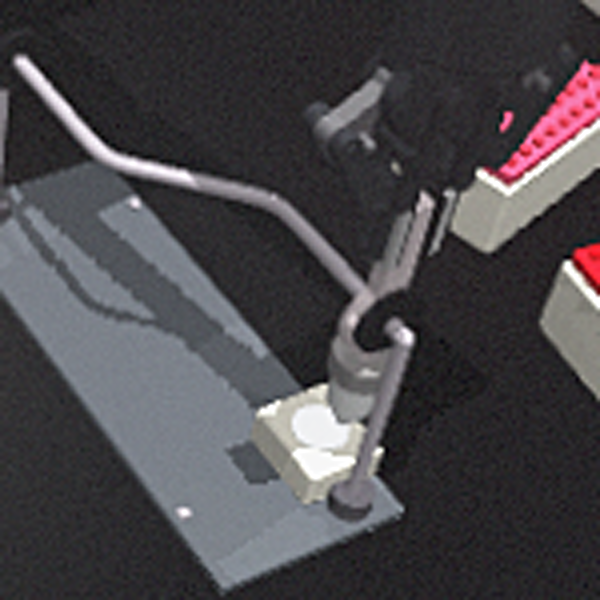

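The scene crop shows the ring at (365,330) pressed against the black stop disc, with the tube over the white reader. A force of 6 N confirms contact. Next: ease the push, lower onto the rod and release.

```bash
python3 -m inch '[[0,[-0.5,0,1],0],[0,[-0.7,0,2],0],[0,[-0.7,0,3],0],[0,[-0.7,0,4],0],[0,[-0.7,0,4.2],0],[0,[-0.7,0,4.2],0],[0,[-0.7,0,4.2],0],[0,[-0.7,0,4.2],0]]';python3 w.py|head -1
python3 -m inch '[[0.25,[0,0,0],0],[0.3,[0,0,0],0],[0.35,[0,0,0],0],[0.4,[0,0,0],0],[0.5,[0,0,0],0],[0.5,[0,0,0],0],[0.5,[0,0,0],0],[0.5,[0,0,0],0]]'; python3 w.py|head -1
python3 -m inch '[[0.5,[0,0,-3],0],[0.5,[0,0,-8],0],[0.5,[0,0,-16],0],[0.5,[0,0,-30],0],[0.5,[0,0,-50],0],[0.5,[0,0,-75],0],[0.5,[0,0,-90],0],[0.5,[0,0,-90],0]]'
python3 - <<'E'
from h import *
c,p,d=shot('scene','s3')
o=np.array([.54365,.15458]);a=np.radians(2.23);ux=np.array([np.cos(a),np.sin(a)]);uy=np.array([-ux[1],ux[0]])
im=cv2.resize(p[150:300,330:480,::-1],None,fx=4,fy=4,interpolation=2)
for z in(.195,.121):
  u=pix(c,[np.r_[o+ux*.110+uy*.03,z]])[0];print(u);cv2.drawMarker(im,tuple(int(v) for v in (u-[330,150]+.5)*4),(0,0,255),0,10)
cv2.imwrite('pics/s3c.png',im)
shot('wrist','w3')
E
```

```text
clock: 12.25
position: [0.6541, 0.1887, 0.3366]
tcp_rot: [3.141, 0.06, -0.003]
contact_force: [-5.3, -0.8, 1.4]
opening: 0.176
grasp_force: 59.0
own 111.7 29.8 z 0.3366002775531352 yaw own -0.039584740949353936 [-5.31673261 -0.77651152  1.37537067] 59.021397829055786
clock: 13.25
position: [0.6547, 0.1888, 0.3365]
tcp_rot: [3.141, 0.06, 0.0]
contact_force: [0.1, 0.6, -0.6]
opening: 0.499
grasp_force: 0.0
own 112.3 29.8 z 0.33651067686873637 yaw own -0.03982957102909035 [ 0.14852909  0.64035371 -0.61254369] 0.0
clock: 14.25
position: [0.655, 0.1889, 0.4287]
tcp_rot: [-3.14, -0.06, -0.006]
contact_force: [-0.4, 0.5, -0.6]
opening: 0.501
grasp_force: 0.0
[432.15632812 199.77396038]
[422.95677598 228.99133532]
```

View pics/s3c.png

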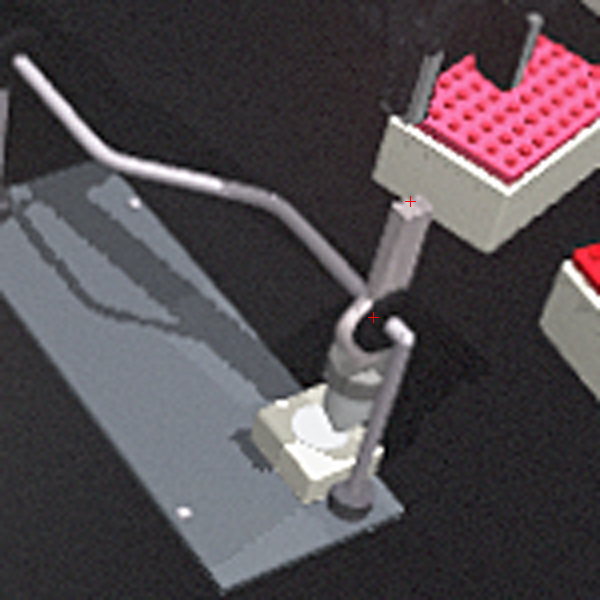

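View pics/w3.png

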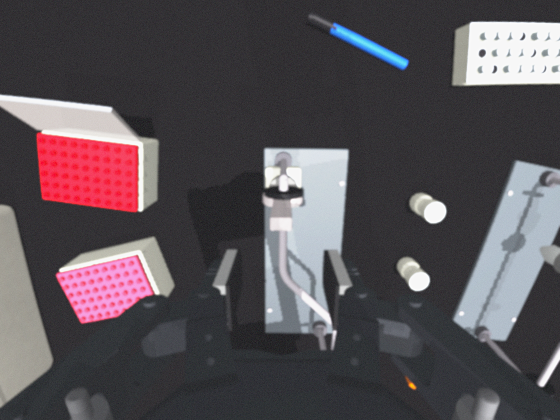

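Scene: the carrier hangs free at the disc, tab top at crop (408,203) against the expected (410,201). In the wrist view the ring at (283,199) sits against the disc at (283,192). Now a quick check that it is at rest.

```bash
python3 -m inch '[[0.5,[0,0,0],0],[0.5,[0,0,-5],0],[0.5,[0,0,-10],0],[0.5,[0,0,-10],0],[0.5,[0,0,-10],0],[0.5,[0,0,-10],0],[0.5,[0,0,-10],0],[0.5,[0,0,-10],0]]' | head -1
python3 - <<'E'
from h import *
c,p,d=shot('scene','s4');q=cv2.imread('pics/s3.png')[:,:,::-1]
e=np.abs(p.astype(int)-q)[195:260,410:440].max(2);print(e.mean(),np.percentile(e,95),e.max())
g=[cv2.cvtColor(np.ascontiguousarray(a[195:260,405:440]),7).astype(np.float32) for a in(q,p)];print(cv2.phaseCorrelate(*g))
c=calibration('top');p,d=get_image('top');u=pix(c,[[.6525,.1889,.195]])[0];print(u)
x,y=[int(v) for v in u];print((d[y-4:y+5,x-5:x+6]).round(2))
c,p,d=shot('wrist','w4');o=np.array([.54365,.15458]);a=np.radians(2.23);ux=np.array([np.cos(a),np.sin(a)]);uy=np.array([-ux[1],ux[0]])
V,U=np.mgrid[150:300:1,230:340:1];uv=np.c_[U.ravel(),V.ravel()];P=world(c,d,uv);m=(P[:,2]>.185)&(P[:,2]<.2)&(d[V,U].ravel()>.15);r=P[m][:,:2]-o
print(m.sum(),np.median(r@ux),np.median(r@uy))
E
```

```text
clock: 15.35
5.8594871794871795 13.0 67
((-0.02033601672297536, -0.02720718889349172), 0.9923574328422546)
[157.98917066 126.84726435]
[[1.12 1.12 1.12 1.13 1.12 1.12 1.12 1.12 1.12 1.13 1.12]
 [1.13 1.13 1.13 1.13 1.12 1.12 1.12 1.12 1.12 1.12 1.13]
 [1.12 1.12 1.13 1.13 1.12 1.12 1.13 1.12 1.12 1.12 1.12]
 [1.12 1.12 0.92 0.92 0.92 0.92 0.92 0.92 0.92 0.92 0.92]
 [1.12 1.12 0.92 0.92 0.92 0.92 0.92 0.92 0.92 0.92 0.92]
 [1.12 1.12 0.92 0.92 0.92 0.92 0.92 0.92 0.92 0.92 0.92]
 [1.12 1.12 0.92 0.92 0.92 0.92 0.92 0.92 0.92 0.92 0.92]
 [1.12 1.12 0.92 0.92 0.92 0.92 0.92 0.92 0.92 0.92 0.92]
 [1.12 1.12 1.12 0.92 0.92 0.92 0.92 0.93 0.92 0.92 0.92]]
341 0.11414581147663282 0.03162334884104515
```

```bash
python3 -c "
from bench import job_done;print(job_done())"
```

```text
the job is handed in; nothing more can be done
None
```

I slid the carrier round both bends and up against the black stop disc, with its tube over the reader, then let go and handed the job in at about 15.5 s. It hung at rest in the last pictures, and the carrier on the straight rail was never touched.

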